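# Turn the spice carousel to the shaker and hold it

## Robot

A 6-joint arm with a two-finger parallel gripper is mounted at the origin on a cart in front of the work surface, level with it; the furniture and walls round the work are solid. World frame = base frame: x ahead of the robot, y to its left, z up, the work surface at z = 0. Lengths are in mm, angles in rad, forces in N, time in s.
With the tool pointing down it reaches from about 275 to 1000 mm from the base axis. Payload 8.4 kg.
Tool frame: the origin (TCP) lies at the very end of the fingers, on their centre line; the grasp point (between the pads) lies 19 mm behind it (r.pinch_z is the distance from the TCP to the grasp point, in mm); z points along the fingers, y is the line along which they close (so a half turn about z gives the same grasp; the last joint's range is limited). The gripper opens to 85 mm and grips with 20 to 120 N. Pads are 22 mm wide; open, the fingers measure 114 mm over their backs; the gripper's body (76 mm by 85 mm) begins 54 mm behind the grasp point. The pads swing forward as they close: fully open they stand 13 mm farther back than shut.
Start: joints at [-1.303, 0.353, 1.633, -0, 1.155, -0.002], TCP at [166.585, -602.393, 231.281] pointing down, gripper open.
Joint ranges: [-2.63, 2.63], [-0.92, 2.1], [0.06, 2.66], [-1.3, 4.44], [0, 2.69], [-3.02, 3.02]. Speed limits (rad/s): [2.22, 2.22, 2.79, 3.14, 3.14, 3.14].

## Interface

Orientations are given as [roll, pitch, yaw] about the fixed x, y, z axes, in that order (R = Rz(yaw) Ry(pitch) Rx(roll)).
In Python, from rig import r gives the robot as it stands.
- The arm moves only by the tool carry_out, never from a script. Its argument "series" is a list of rows, each a list of 7 numbers: the turn, a rotation vector about the tool's x, y, z as a fraction of full scale, then the shift along the tool's x, y, z as a fraction of full scale, then the gripper command: -1 is fully open, 1 is shut, values between are in proportion. A call has 1 to 8 rows; each row is the pose to reach, as a shift and turn from the pose commanded when the call began, along the tool's axes at that moment, turning the shorter way round; what a row does not reach only later rows make up. Full scale, the value 1, is 0.25 m for a shift and pi rad for a turn. A row lasts 1/8 s, in which the tool goes at most 62.5 mm and 10.7 degrees, less where a joint would pass 70% of its speed; a pose out of reach is approached as far as the arm can. A call with a number of a shift or a turn outside -1 to 1 is refused whole. A call with a gripper value outside its range is refused whole. The fingers move at their own pace and stop on an object; "force" is the grip in N (left out, the last holds). Time passes only in rows, so rows that repeat a pose let the fingers close. It gives the time, the measured TCP pose, the force, the opening and the grip force at its end, in the units of the state.
- r.sense(): the state, without advancing time (a new reading comes with each control period).
- r.grab_frame(name): name is "side" or "top" or "wrist"; returns the picture (384x512x3 uint8, red, green, blue); there is no depth.
- r.get_calibration(name): a dict with "K" (3x3 intrinsics, pixels), "pose" (4x4, takes a point from camera to world coordinates). Camera axes: x right, y up, looking along -z (the intrinsics and any distortion apply to the point x, -y, -z); pixel columns grow to the right and rows downward; lengths in mm; the calibration is good to about 2 mm. A picture is of the moment at which its call begins: read the wrist's pose just before it. get_calibration takes no time and is no camera call; for the wrist camera it gives the pose at the moment of the call.
- r.sign_off(): hands the job in; it is judged then, once.
Trained networks look in the newest picture that a camera, given by its name, has taken for a name from the list of things; names that differ only in an ending like _2 or _b are one class to them, and where a whole thing is asked for, a point or a joint stands for the part that bears it (a point fixed in the world has none). Each returns a list of dicts, best first, with "score" (0 to 1); they miss things now and then, are a little off and sometimes report something else, mostly with a low value. They report only what shows in the picture. A call takes as long as a camera call.
- r.silhouettes(camera, label): "region" (384x512 bool, what is visible of it) and "position" ([row, column] in pixels, amid what is visible of it).
The state is a dict: "clock": time; "qpos": joint angles; "qvel": joint speeds; "joint_efforts": joint torques, N m; "eef_pos": TCP position; "tcp_rot": TCP orientation; "contact_force": force on the tool from outside, world axes, zero at the start; "wrist_torque": the same for the moment, N m; "opening": opening from 0.0 (shut) to 1.0 (fully open); "grasp_force": force on a finger pad.
Only numpy, scipy, OpenCV 4.12 (cv2) and the standard library are available. Lean on these libraries where they do the work, as an engineer would, in place of code of your own. Each camera call takes 0.05 s, during which the arm holds its last target. There are 200 camera calls.

## Task

Turn the spice carousel by the wooden handle bar on top until the slim plain steel shaker stands at the front, right behind the steel tongue of the foot, and finish while still holding the handle gripped so that the carousel keeps still while I unscrew the shaker. The bar is only glued on, so grip it gently, with no more than about 20 N, and turn smoothly: no jar may tip, and leave the jars and everything standing around untouched.

Things in the scene. Friction and masses are not known exactly. Their poses are not given: they have to be found in the camera images.
- foot: Fixed foot of the spice carousel: dark steel dish, 180 mm wide, under the disc, with a flat steel tongue (26 mm wide, small raised stud) that sticks out from under the disc to 173 mm from the axis. The tongue marks the front: roughly, not exactly, the robot's side. Does not turn. Origin: on the turning axis at worktop height; the tongue points along its -x, z up.
- disc: Turning disc of the carousel, pale wood, 250 mm wide, top 30 mm above the worktop, wire gallery at radius 119 mm, 51 mm up; handle bar fixed on it. Origin: on the turning axis, 15 mm above the worktop; x along the bar, z up. Turns over a full turn either way (stops at +-9 rad), friction 0.03 N m, drag 0.08 N m s/rad, no spring; stays where left. Jars ride along by friction.
- handle (a point): Centre of the carousel's handle bar, on the turning axis, 180 mm above the worktop: pale wooden crossbar on a thin steel post, fixed to the disc. 90 mm long, 14 mm thick, 36 mm high, spanning 162 to 198 mm above the worktop; jar tops are at most 128 mm. x along the bar, y across its 14 mm, z up. Only glued on: grip with at most about 20 N.
- steel_shaker: Wanted: plain steel shaker, a slim straight cylinder 38 mm wide, 88 mm high, one groove near its flat top; slimmer and lower than the four glass jars. Starts in any of the four places not at the front. Loose on the disc, its axis about 70 to 90 mm from the disc's axis. Origin: centre of its underside, z up. Not to be touched.
- jar_front: Glass spice jar, 47 mm wide, 98 mm high, flat broad cap; at the front at the start. Loose on the disc, its axis about 70 to 90 mm from the disc's axis. Origin: centre of its underside, z up. Not to be touched.
- jar_a: Glass spice jar, the same as jar_front. Loose on the disc, its axis about 70 to 90 mm from the disc's axis. Origin: centre of its underside, z up. Not to be touched.
- jar_b: Glass spice jar, the same as jar_front. Loose on the disc, its axis about 70 to 90 mm from the disc's axis. Origin: centre of its underside, z up. Not to be touched.
- jar_c: Glass spice jar, the same as jar_front. Loose on the disc, its axis about 70 to 90 mm from the disc's axis. Origin: centre of its underside, z up. Not to be touched.
- mug: Spotted mug, 82 mm wide (114 mm with its handle), 91 mm high. Bystander. Origin: centre of the underside.
- tea_box: Cardboard tea box, 69x133x66 mm. Bystander. Origin: centre of the underside.
- tin: Low food tin, 75 mm wide, 58 mm high. Bystander. Origin: centre of the underside.
- tart_dish: Small round tart dish, 100 mm wide, 31 mm high. Bystander. Origin: centre of the underside.
- glass_bowl: Small glass bowl, 96 mm wide, 43 mm high. Bystander. Origin: centre of the underside.

How it is judged (in metres and radians):
At the end, for the whole second after the job is handed in: The steel shaker is at the front: over 55 mm from the axis along the tongue, within 14 mm to either side. All five jars stand upright on the disc (0.15 rad, 110 mm from the axis). The fingers still grip the bar (over 2 N, within 55 mm of its centre); the disc is still (0.05 rad/s) (x of steel_shaker in the frame of foot below -0.055 m and y of steel_shaker in the frame of foot between -0.014 and 0.014 m and angular speed of disc below 0.05 rad/s and contact force between the fingers and disc above 2 N and distance between the grasp point and handle below 0.055 m and horizontal distance between each of steel_shaker, jar_front, jar_a, jar_b, jar_c and foot below 0.11 m and angle between each of steel_shaker, jar_front, jar_a, jar_b, jar_c's own z axis and vertical below 0.15 rad and height (world z) of steel_shaker between 0.025 and 0.04 m and height (world z) of jar_front between 0.025 and 0.04 m and height (world z) of jar_a between 0.025 and 0.04 m and height (world z) of jar_b between 0.025 and 0.04 m and height (world z) of jar_c between 0.025 and 0.04 m); the arm keeps its last pose, push and grip.
It fails at once if the glued handle bar is gripped too hard (pad forces of both fingers together over 50 N, that is over about 25 N of grip) (contact force between the fingers and disc above 50 N).
It fails at once if the robot pushes a jar or shaker on the carousel (over 2 N) (contact force between any of the fingers, the arm and steel_shaker above 2 N or contact force between any of the fingers, the arm and jar_front above 2 N or contact force between any of the fingers, the arm and jar_a above 2 N or contact force between any of the fingers, the arm and jar_b above 2 N or contact force between any of the fingers, the arm and jar_c above 2 N).
It fails at once if a jar or shaker on the carousel tips (over 0.3 rad) (angle between any of steel_shaker, jar_front, jar_a, jar_b, jar_c's own z axis and vertical above 0.3 rad).
It fails at once if something standing round the carousel is shifted by more than 30 mm (distance of any of mug, tea_box, tin, tart_dish, glass_bowl from where it was at the start of the episode above 0.03 m).
It also fails if it takes over 59 s, if anything falls off the work surface, if the arm or the gripper's body presses on something with over 40 N, if the wrist force passes 120 N, or if a joint passes its speed limit or range.

## Working session

There is one attempt and no reset: what is moved stays moved. The work goes in short steps, Python scripts to look and compute and a tool call to move; the robot and the scene stay as the last step left them, time stands still between calls to the robot, and variables do not carry over. Pictures are saved under pics/ and viewed, at most 10 in all, crops included, and the job is handed in when it is done.

Besides the shell and the picture viewer there is one more tool, called after "Call:" in YAML: its name, and indented under it one key for each argument. carry_out: Moves the arm, as the interface text tells. Its arguments: {"type":"object","properties":{"series":{"type":"array"},"force":{"type":"number"}},"required":["series"]}

```bash
mkdir -p pics; cat > h.py <<'E'
import numpy as np, cv2
from rig import r
def ray(cam,px):
    c=r.get_calibration(cam);K=np.array(c["K"]);P=np.array(c["pose"])
    d=np.linalg.inv(K)@[px[1],px[0],1]; d=P[:3,:3]@[d[0],-d[1],-d[2]]
    return P[:3,3],d
def onz(cam,px,z):
    o,d=ray(cam,px); return o+d*(z-o[2])/d[2]
def proj(cam,p):
    c=r.get_calibration(cam);K=np.array(c["K"]);P=np.array(c["pose"])
    q=P[:3,:3].T@(np.array(p,float)-P[:3,3]); u=K@[q[0],-q[1],-q[2]]
    return u[1]/u[2],u[0]/u[2]
def save(cam,name):
    f=np.array(r.grab_frame(cam)); cv2.imwrite(f"pics/{name}.png",f[:,:,::-1]); return f
E
python3 - <<'E'
from h import *
print(r.get_calibration("top").keys(), r.sense()["eef_pos"], r.sense()["tcp_rot"])
a=save("top","t0"); b=save("side","s0")
cv2.imwrite("pics/t0.png",cv2.resize(a[:,:,::-1],(800,600)))
H={"foot":5,"disc":30,"handle":198,"steel_shaker":88,"jar_front":98}
for cam in("top","side"):
  print(cam,np.array(r.get_calibration(cam)["pose"])[:3,3])
  for n,z in H.items():
    for d in r.silhouettes(cam,n)[:5]:
      print(cam,n,round(d["score"],2),np.round(d["position"]),int(d["region"].sum()),np.round(onz(cam,d["position"],z)))
E
```

```text
dict_keys(['K', 'pose']) [ 166.47591081 -601.8990374   230.54088195] [-3.14015029e+00 -5.07686690e-05  2.69774782e-01]
top [ 452.03924645 -137.196816   1439.16987919]
top foot 0.98 [201. 272.] 2727 [ 559. -219.    5.]
top disc 0.86 [200. 270.] 2884 [ 558. -209.   30.]
top handle 0.91 [204. 271.] 2814 [ 534. -206.  198.]
top steel_shaker 0.56 [191. 257.] 104 [ 586. -162.   88.]
top jar_front 0.53 [222. 282.] 179 [ 477. -249.   98.]
side [-87.7385545  877.80531549 719.8350089 ]
side foot 0.92 [222. 278.] 1488 [ 534. -181.    5.]
side disc 0.76 [211. 275.] 1353 [ 559. -201.   30.]
side disc 0.68 [202. 262.] 298 [ 636. -232.   30.]
side handle 0.98 [222. 279.] 1303 [364. 104. 198.]
side steel_shaker 0.83 [200. 261.] 285 [ 586. -149.   88.]
side jar_front 0.84 [200. 306.] 441 [ 448. -223.   98.]
```

```bash
python3 - <<'E'
import cv2
a=cv2.imread("pics/t0.png"); b=cv2.imread("pics/s0.png")
a=cv2.resize(a,(512,384),interpolation=cv2.INTER_AREA)
cv2.imwrite("pics/t1.png",cv2.resize(a[130:280,180:380],(800,600),interpolation=cv2.INTER_CUBIC))
cv2.imwrite("pics/s1.png",cv2.resize(b[130:280,180:380],(800,600),interpolation=cv2.INTER_CUBIC))
E
```

```text
(no output)
```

View pics/t1.png

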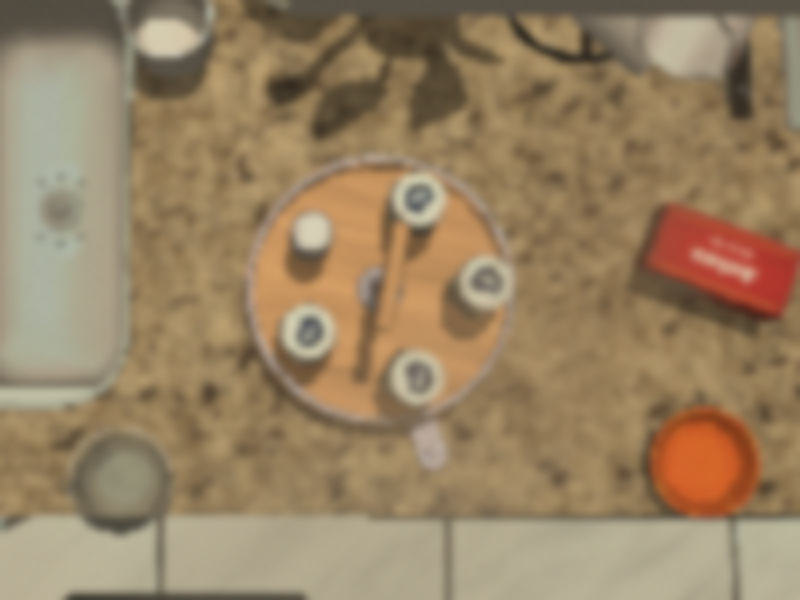

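View pics/s1.png

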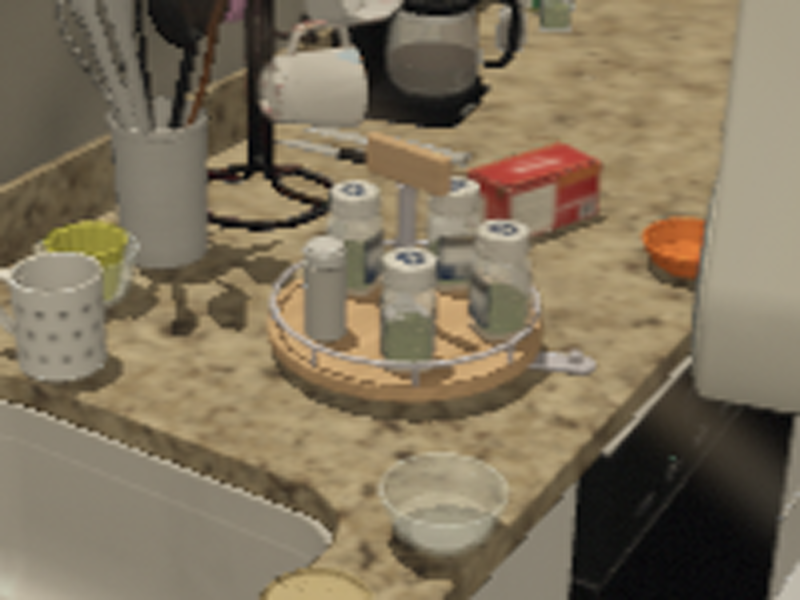

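View pics/t0.png

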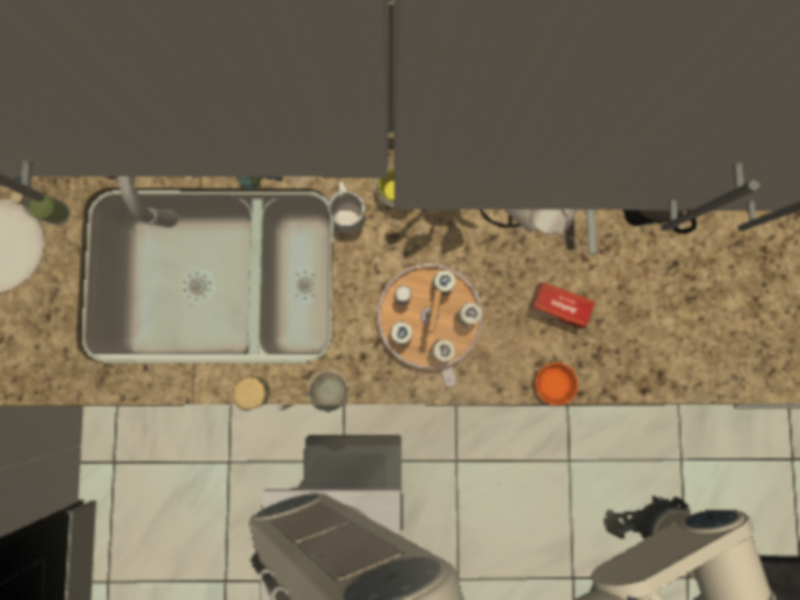

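```bash
cat >> h.py <<'E'
def crop(x,y): return (130+y/4-.4,180+x/4-.4)
E
python3 - <<'E'
from h import *
C=onz("top",crop(380,289),51)[:2]; S=onz("top",crop(430,448),8)[:2]; K=onz("top",crop(312,231),118)[:2]
b1=onz("top",crop(402,222),198)[:2]; b2=onz("top",crop(385,328),198)[:2]
J=onz("top",crop(416,376),128)[:2]
print("C",C,"stud",S,np.linalg.norm(S-C),"shaker",K,np.linalg.norm(K-C),"bar",b1,b2,(b1+b2)/2,np.linalg.norm(b1-b2),"jarf",J,np.linalg.norm(J-C))
# bar via silhouettes in both views
g=lambda v:np.arctan2(v[1],v[0])
print("ang tongue",g(S-C),"shaker",g(K-C),"bar",g(b1-b2), "jarf",g(J-C))
print([proj("side",[*C,z]) for z in (162,198)])
s=r.sense(); print(s["qpos"],s["eef_pos"],s["tcp_rot"])
# front/bar side check: crop coords of side bar ends predicted
for b in(b1,b2):
  p=proj("side",[*b,198]); print("side crop",(p[1]-180)*4,(p[0]-130)*4)
E
```

```text
C [ 551.21932418 -225.91330875] stud [ 407.99181879 -273.66705744] 150.97860383207447 shaker [ 596.39649071 -163.45038569] 77.08821656587965 bar [ 595.0062701  -234.68486568] [ 509.35174104 -220.33132396] [ 552.17900557 -227.50809482] 86.84884863279476 jarf [ 472.02036937 -250.97578628] 83.06986350788505
ang tongue -2.819771428656619 shaker 0.944627147120393 bar -0.1660321493420488 jarf -2.8351136305286757
[(np.float64(175.63764516018378), np.float64(281.06168795834327)), (np.float64(166.04190423088767), np.float64(281.2716978993166))]
[-1.30338364e+00  3.52986161e-01  1.63341499e+00  1.17876695e-05
  1.15525228e+00 -2.39298620e-03] [ 166.59162762 -602.36421099  231.28319125] [-3.14153190e+00 -1.09296246e-05  2.69800919e-01]
side crop 367.10857730014345 130.69608663867677
side crop 444.56246276639763 156.50966136196973
```

Call:
carry_out:
  series:
    - [0,0,0.02,0.12,-0.065,-0.12,-1]
    - [0,0,0.04,0.28,-0.155,-0.12,-1]
    - [0,0,0.07,0.45,-0.245,-0.12,-1]
    - [0,0,0.1,0.62,-0.34,-0.12,-1]
    - [0,0,0.12,0.79,-0.43,-0.12,-1]
    - [0,0,0.139,0.9,-0.49,-0.12,-1]
    - [0,0,0.139,0.943,-0.517,-0.12,-1]
    - [0,0,0.139,0.943,-0.517,-0.12,-1]
  force: 20

```text
clock: 1.6
eef_pos: [359.5, -414.9, 261.4]
tcp_rot: [3.141, 0.0, -0.165]
contact_force: [0.3, -0.2, 0.9]
opening: 1.0
grasp_force: 0.0
```

```bash
cat >> h.py <<'E'
from scipy.spatial.transform import Rotation as Ro
def rel(p,yaw):
    s=r.sense(); R=Ro.from_euler("xyz",s["tcp_rot"]); print(s["clock"],np.round(s["eef_pos"],1),np.round(s["tcp_rot"],3),np.round(s["qpos"],2))
    d=R.inv().apply(np.array(p)-s["eef_pos"])/250; T=(R.inv()*Ro.from_euler("xyz",[np.pi,0,yaw])).as_rotvec()/np.pi
    print("turn",np.round(T,3),"shift",np.round(d,3))
E
python3 -c "
from h import *
rel([552,-226.5,262],-0.166)"
```

```text
1.6 [ 359.5 -414.9  261.4] [ 3.141  0.    -0.165] [-0.86  0.21  1.76 -0.    1.17  0.88]
turn [0. 0. 0.] shift [ 0.636 -0.87  -0.003]
```

Call:
carry_out:
  series:
    - [0,0,0,0.08,-0.11,0,-1]
    - [0,0,0,0.19,-0.26,0,-1]
    - [0,0,0,0.31,-0.42,0,-1]
    - [0,0,0,0.43,-0.58,0,-1]
    - [0,0,0,0.54,-0.74,0,-1]
    - [0,0,0,0.61,-0.83,0,-1]
    - [0,0,0,0.636,-0.87,0,-1]
    - [0,0,0,0.636,-0.87,0,-1]

```text
clock: 2.6
eef_pos: [551.9, -227.6, 261.1]
tcp_rot: [3.141, 0.0, -0.167]
contact_force: [0.1, -0.1, -0.7]
opening: 0.996
grasp_force: 0.0
```

```bash
python3 - <<'E'
from h import *
a=save("wrist","w0"); rel([552,-226.5,163],-0.166)
for d in r.silhouettes("wrist","handle")[:2]: print(d["score"],d["position"])
for b in([595,-234.7,198],[509.4,-220.3,198],[552,-226.5,198]): print(proj("wrist",b))
E
```

```text
2.65 [ 551.6 -227.9  261.1] [ 3.141e+00  1.000e-03 -1.670e-01] [-0.39  0.28  1.66 -0.    1.2   1.34]
turn [ 0.  0. -0.] shift [ 0.001 -0.006  0.392]
0.95 [156.3, 253.7]
0.45 [168.7, 322.1]
(np.float64(159.28340633037607), np.float64(253.69150503558296))
(np.float64(256.12919583317534), np.float64(254.0798269297679))
(np.float64(211.2360680882024), np.float64(252.75739248245756))
```

View pics/w0.png

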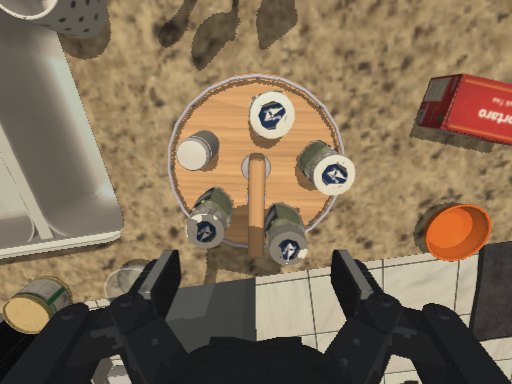

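```bash
python3 - <<'E'
from h import *
d=r.silhouettes("wrist","handle")[0]["region"]
f=cv2.imread("pics/w0.png")
for row in range(175,250,15): print(row, [tuple(int(v) for v in f[row,c]) for c in range(244,272,2)])
s=r.sense();p=np.array(s["eef_pos"])
for z in(198,180): print(proj("wrist",[p[0],p[1],z]))
for c in (250,257,264):
  print(c,onz("wrist",(215,c),198), onz("wrist",(245,c),198))
E
```

```text
175 [(134, 142, 154), (153, 160, 173), (96, 115, 137), (90, 135, 179), (101, 153, 203), (105, 159, 212), (106, 159, 213), (109, 163, 217), (109, 164, 217), (100, 149, 198), (85, 124, 164), (157, 164, 178), (100, 131, 165), (111, 168, 220)]
190 [(104, 157, 211), (104, 158, 212), (61, 90, 119), (89, 134, 179), (101, 152, 202), (104, 158, 210), (107, 160, 213), (109, 165, 216), (107, 163, 216), (97, 145, 193), (78, 116, 154), (105, 159, 212), (107, 160, 214), (107, 161, 214)]
205 [(64, 94, 124), (63, 92, 121), (62, 92, 120), (92, 137, 181), (101, 152, 203), (103, 157, 209), (105, 160, 214), (108, 163, 216), (106, 160, 214), (96, 143, 192), (81, 121, 161), (104, 157, 209), (104, 158, 210), (96, 142, 188)]
220 [(59, 86, 112), (59, 86, 113), (64, 93, 124), (91, 136, 181), (102, 154, 205), (104, 157, 209), (105, 161, 213), (107, 164, 216), (104, 157, 210), (93, 139, 185), (51, 65, 77), (69, 75, 80), (83, 94, 102), (51, 58, 60)]
235 [(65, 94, 125), (65, 94, 125), (52, 74, 95), (59, 86, 113), (63, 91, 120), (62, 92, 120), (63, 93, 123), (64, 94, 126), (64, 93, 123), (59, 86, 113), (54, 74, 94), (70, 83, 93), (94, 112, 123), (87, 97, 104)]
(np.float64(211.5735880872165), np.float64(254.72417890626625))
(np.float64(203.90023867914698), np.float64(254.73736130050534))
250 [ 549.00912254 -223.62966433  198.        ] [ 520.98577338 -218.65976223  198.        ]
257 [ 548.01852081 -229.41623993  198.        ] [ 519.95246047 -224.68938114  198.        ]
264 [ 547.02784633 -235.20324046  198.        ] [ 518.91906848 -230.71946144  198.        ]
```

Call:
carry_out:
  series:
    - [0,0,0,0,0.007,0.04,-1]
    - [0,0,0,0,0.007,0.12,-1]
    - [0,0,0,0,0.007,0.2,-1]
    - [0,0,0,0,0.007,0.28,-1]
    - [0,0,0,0,0.007,0.35,-1]
    - [0,0,0,0,0.007,0.39,-0.5]
    - [0,0,0,0,0.007,0.39,0]
    - [0,0,0,0,0.007,0.39,0.3]
  force: 20

```text
clock: 3.75
eef_pos: [552.4, -228.9, 164.4]
tcp_rot: [3.141, -0.001, -0.167]
contact_force: [-0.4, 0.9, -0.7]
opening: 0.377
grasp_force: 0.0
```

Call:
carry_out:
  series:
    - [0,0,0,0,0,0,0.5]
    - [0,0,0,0,0,0,0.6]
    - [0,0,0,0,0,0,0.65]
    - [0,0,0,0,0,0,0.7]
    - [0,0,0,0,0,0,0.75]
    - [0,0,0,0,0,0,0.8]

```text
clock: 4.5
eef_pos: [552.3, -228.1, 164.2]
tcp_rot: [-3.141, -0.0, -0.167]
contact_force: [-0.3, 5.4, 5.4]
opening: 0.158
grasp_force: 20.1
```

Call:
carry_out:
  series:
    - [0,0,0,0,-0.003,0,0.8]
    - [0,0,-0.004,0,-0.003,0,0.8]
    - [0,0,-0.012,0,-0.003,0,0.8]
    - [0,0,-0.024,0,-0.003,0,0.8]
    - [0,0,-0.04,0,-0.003,0,0.8]
    - [0,0,-0.058,0,-0.003,0,0.8]
    - [0,0,-0.076,0,-0.003,0,0.8]
    - [0,0,-0.094,0,-0.003,0,0.8]

```text
clock: 5.5
eef_pos: [552.3, -227.7, 164.2]
tcp_rot: [-3.141, -0.0, 0.13]
contact_force: [-0.4, 3.2, 5.9]
opening: 0.161
grasp_force: 20.3
```

Call:
carry_out:
  series:
    - [0,0,-0.018,0,0,0,0.8]
    - [0,0,-0.036,0,0,0,0.8]
    - [0,0,-0.054,0,0,0,0.8]
    - [0,0,-0.072,0,0,0,0.8]
    - [0,0,-0.09,0,0,0,0.8]
    - [0,0,-0.108,0,0,0,0.8]
    - [0,0,-0.126,0,0,0,0.8]
    - [0,0,-0.144,0,0,0,0.8]

```text
clock: 6.5
eef_pos: [552.0, -227.2, 164.2]
tcp_rot: [-3.14, -0.001, 0.583]
contact_force: [-1.9, 5.9, 6.9]
opening: 0.163
grasp_force: 20.6
```

```bash
python3 - <<'E'
from h import *
s=r.sense(); print(s["grasp_force"],s["contact_force"],s["wrist_torque"],s["eef_pos"],s["tcp_rot"],np.round(s["qpos"],2))
E
```

```text
20.55678427219391 [-1.87866428  5.85059249  6.8787394 ] [ 0.99202323  0.20886643 -0.07090715] [ 552.03450884 -227.1553162   164.18396311] [-3.14048606e+00 -5.39636364e-04  5.82583408e-01] [-0.39  0.38  1.76  0.    1.01  0.59]
```

Call:
carry_out:
  series:
    - [0,0,-0.018,0,0,0,0.8]
    - [0,0,-0.036,0,0,0,0.8]
    - [0,0,-0.054,0,0,0,0.8]
    - [0,0,-0.072,0,0,0,0.8]
    - [0,0,-0.09,0,0,0,0.8]
    - [0,0,-0.108,0,0,0,0.8]
    - [0,0,-0.126,0,0,0,0.8]
    - [0,0,-0.144,0,0,0,0.8]

```text
clock: 7.5
eef_pos: [551.6, -226.7, 164.2]
tcp_rot: [-3.14, -0.001, 1.035]
contact_force: [-3.5, 8.3, 9.9]
opening: 0.163
grasp_force: 20.9
```

Call:
carry_out:
  series:
    - [0,0,-0.018,0,0,0,0.8]
    - [0,0,-0.036,0,0,0,0.8]
    - [0,0,-0.054,0,0,0,0.8]
    - [0,0,-0.072,0,0,0,0.8]
    - [0,0,-0.09,0,0,0,0.8]
    - [0,0,-0.108,0,0,0,0.8]
    - [0,0,-0.126,0,0,0,0.8]
    - [0,0,-0.144,0,0,0,0.8]

```text
clock: 8.5
eef_pos: [551.0, -226.5, 164.2]
tcp_rot: [-3.139, -0.002, 1.487]
contact_force: [-7.0, 9.6, 12.5]
opening: 0.162
grasp_force: 21.1
```

Call:
carry_out:
  series:
    - [0,0,-0.018,0,0,0,0.8]
    - [0,0,-0.036,0,0,0,0.8]
    - [0,0,-0.054,0,0,0,0.8]
    - [0,0,-0.072,0,0,0,0.8]
    - [0,0,-0.09,0,0,0,0.8]
    - [0,0,-0.108,0,0,0,0.8]
    - [0,0,-0.126,0,0,0,0.8]
    - [0,0,-0.144,0,0,0,0.8]

```text
clock: 9.5
eef_pos: [550.3, -226.6, 164.1]
tcp_rot: [-3.139, -0.003, 1.94]
contact_force: [-9.2, 9.1, 13.5]
opening: 0.158
grasp_force: 21.2
```

Call:
carry_out:
  series:
    - [0,0,-0.018,0,0,0,0.8]
    - [0,0,-0.036,0,0,0,0.8]
    - [0,0,-0.054,0,0,0,0.8]
    - [0,0,-0.07,0,0,0,0.8]
    - [0,0,-0.082,0,0,0,0.8]
    - [0,0,-0.09,0,0,0,0.8]
    - [0,0,-0.094,0,0,0,0.8]
    - [0,0,-0.094,0,0,0,0.8]

```text
clock: 10.5
eef_pos: [550.0, -226.8, 164.2]
tcp_rot: [-3.14, -0.004, 2.234]
contact_force: [-10.4, 7.8, 13.7]
opening: 0.162
grasp_force: 21.3
```

```bash
python3 - <<'E'
from h import *
s=r.sense(); print(s["contact_force"],s["eef_pos"],s["tcp_rot"])
im=[]
for cam in("top","side","wrist"):
  f=save(cam,cam+"2"); im.append(f[:,:,::-1])
  for n,z in(("steel_shaker",88+30-(0 if cam=="top" else 44)),):
    for d in r.silhouettes(cam,n)[:2]: print(cam,n,round(d["score"],2),np.round(d["position"]),d["region"].sum(),np.round(onz(cam,d["position"],z)))
cv2.imwrite("pics/top2c.png",cv2.resize(im[0][130:280,180:380],(800,600),interpolation=cv2.INTER_CUBIC))
cv2.imwrite("pics/side2c.png",cv2.resize(im[1][130:280,180:380],(800,600),interpolation=cv2.INTER_CUBIC))
E
```

```text
[-10.41716688   7.82594371  13.70914259] [ 549.99853892 -226.82483266  164.15296355] [-3.1395657  -0.004132    2.23363928]
top steel_shaker 0.64 [224. 278.] 93 [ 471. -234.  118.]
side steel_shaker 0.7 [198. 303.] 268 [ 483. -268.   74.]
wrist steel_shaker 0.73 [172. 174.] 2931 [ 475. -251.   74.]
wrist steel_shaker 0.63 [253. 197.] 3229 [ 538. -307.   74.]
```

View pics/side2c.png

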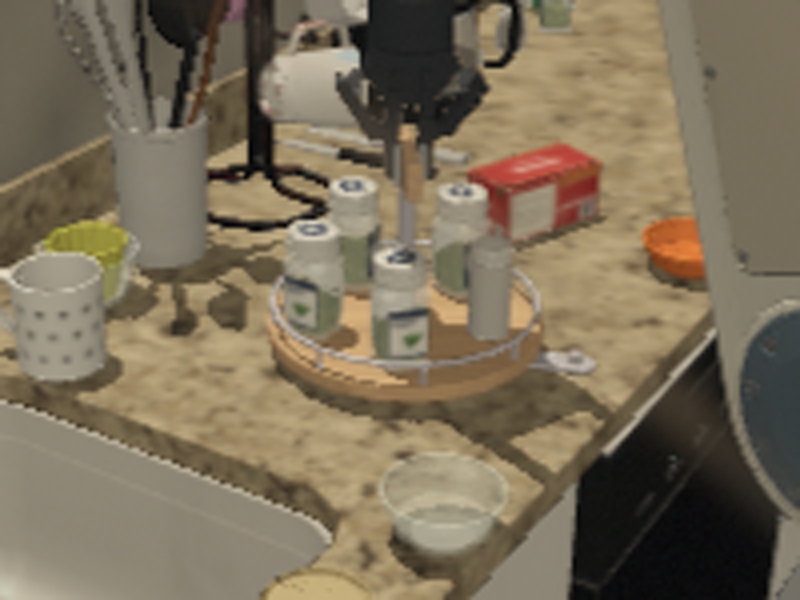

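View pics/wrist2.png

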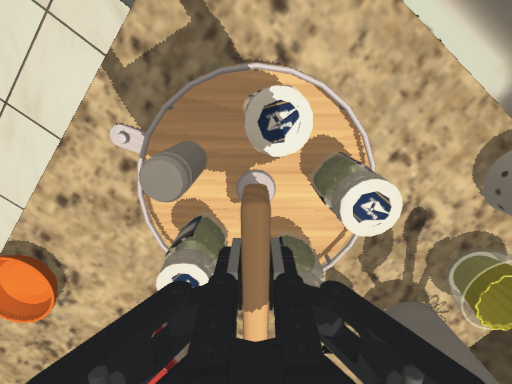

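View pics/top2c.png

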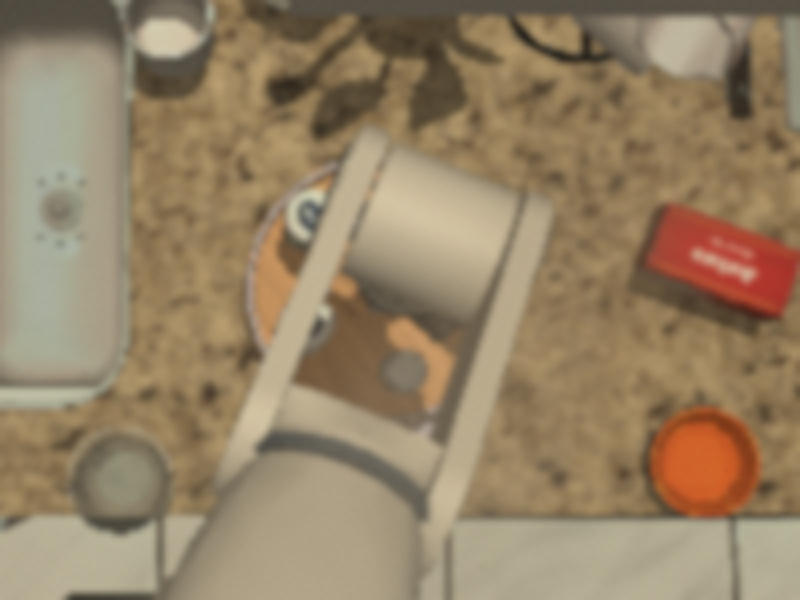

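```bash
python3 - <<'E'
from h import *
C0=np.array([551.2,-226]);g=lambda v:np.arctan2(v[1],v[0])
def rep(n,C,S,K):
  t=(S-C)/np.linalg.norm(S-C); k=K-C
  print(n,"C",C,"S",S,np.linalg.norm(S-C),"K",K,"along",k@t,"lat",t[0]*k[1]-t[1]*k[0],"ang",(g(S-C)-g(k)))
S0=np.array([408,-273.7])
rep("top",C0,S0,onz("top",crop(405,370),118)[:2])
w=lambda x,y,z:onz("wrist",(y,x),z)[:2]
# ring from wrist: cols/rows on ring ellipse -> fit circle at z=51
P=np.array([w(x,y,50) for x,y in((255,67),(362,120),(139,165),(175,95),(371,160),(150,225))])
A=np.c_[2*P,np.ones(len(P))];q=np.linalg.lstsq(A,(P**2).sum(1),rcond=None)[0]
Cw=q[:2];print("R",np.sqrt(q[2]+Cw@Cw))
Sw=w(123,138,8)
for C in(Cw,C0):
  rep("wristtop",C,Sw,w(165,178,118)); 
rep("hub",w(256,186,31),Sw,w(165,178,118))
rep("base",w(256,186,31),Sw,w(189,160,30))
E
```

```text
top C [ 551.2 -226. ] S [ 408.  -273.7] 150.93551603250975 K [ 477.27554659 -242.50358874] along 75.35140310229735 lat -7.704498919487756 ang 0.10189348443049973
R 118.61875883521162
wristtop C [ 551.13117972 -227.4699996 ] S [ 403.51788356 -278.22096002] 156.09402675651296 K [ 476.80736114 -241.51853152] along 74.85334689374392 lat -10.879692877684482 ang 0.14433604320087667
wristtop C [ 551.2 -226. ] S [ 403.51788356 -278.22096002] 156.64302149313224 K [ 476.80736114 -241.51853152] along 75.31044062237596 lat -10.169910057594308 ang 0.13422785733914688
hub C [ 549.34639832 -225.95756687] S [ 403.51788356 -278.22096002] 154.91100019635337 K [ 476.80736114 -241.51853152] along 73.5359584132085 lat -9.824375627442892 ang 0.13281315221706214
base C [ 549.34639832 -225.95756687] S [ 403.51788356 -278.22096002] 154.91100019635337 K [ 476.40311282 -247.03814853] along 75.77869679341065 lat -4.764759723013146 ang 0.062794631363003
```

Call:
carry_out:
  series:
    - [0,0,-0.003,0.001,0,0,0.8]
    - [0,0,-0.01,0.002,0,0,0.8]
    - [0,0,-0.019,0.004,0,0,0.8]
    - [0,0,-0.028,0.005,0,0,0.8]
    - [0,0,-0.035,0.006,0,0,0.8]
    - [0,0,-0.038,0.006,0,0,0.8]
    - [0,0,-0.038,0.006,0,0,0.8]
    - [0,0,-0.038,0.006,0,0,0.8]

```text
clock: 11.8
eef_pos: [549.9, -226.9, 164.1]
tcp_rot: [-3.14, -0.002, 2.353]
contact_force: [-7.1, 2.1, 10.0]
opening: 0.163
grasp_force: 20.7
```

```bash
python3 - <<'E'
from h import *
s=r.sense(); print(s["contact_force"],s["grasp_force"],s["tcp_rot"])
save("wrist","wrist3")
f=save("top","top3"); save("side","side3")
for cam,z in(("top",118),("side",74)):
  for d in r.silhouettes(cam,"steel_shaker")[:2]: print(cam,d["score"],np.round(d["position"],1),onz(cam,d["position"],z))
C0=np.array([551.2,-226.3]);K=C0+78*np.array([np.cos(-2.82),np.sin(-2.82)])
print("expected",K,proj("top",[*K,118]),proj("side",[*K,74]))
E
```

```text
[-7.12455975  2.10838869 10.0176095 ] 20.705860555171967 [-3.13978331e+00 -1.69335966e-03  2.35299672e+00]
top 0.49 [221.8 280.8] [ 478.2945007  -242.34137508  118.        ]
side 0.68 [198.4 302.2] [ 486.08863634 -266.84413881   74.        ]
side 0.37 [188.1 290.8] [ 561.96205202 -319.36029075   74.        ]
expected [ 477.19880893 -250.95408121] (np.float64(222.1196965077259), np.float64(283.32609869136434)) (np.float64(200.73708462043243), np.float64(302.3256665365927))
```

View pics/wrist3.png

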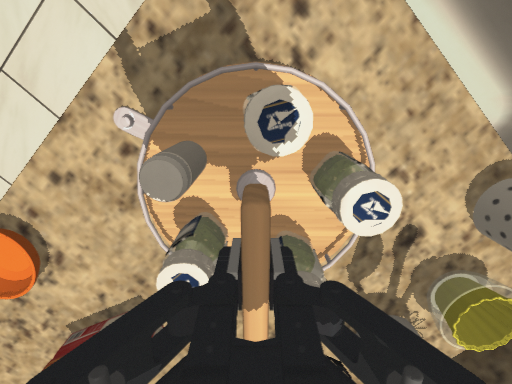

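```bash
python3 - <<'E'
from h import *
g=lambda v:np.arctan2(v[1],v[0])
w=lambda x,y,z:onz("wrist",(y,x),z)[:2]
def rep(n,C,S,K):
  t=(S-C)/np.linalg.norm(S-C); k=K-C
  print(n,"S",S,np.linalg.norm(S-C),"K",K,"along",k@t,"lat",t[0]*k[1]-t[1]*k[0],"ang",(g(S-C)-g(k)))
C=np.array([551.2,-227]);S=w(128,120.5,8);rep("w",C,S,w(165,177.5,118)); rep("w-base",C,S,w(188,160,30)); rep("topstud",C,np.array([408,-273.7]),w(165,177.5,118))
# self-consistent in wrist: predicted pixels for lat 0
t=(S-C)/np.linalg.norm(S-C)
K=C+t*76; print("pred top/base px",proj("wrist",[*K,118]),proj("wrist",[*K,30]))
a=cv2.imread("pics/wrist3.png")[90:220,90:290]; b=cv2.imread("pics/top3.png")[190:260,240:320]
for im,(x0,y0),cam in((a,(90,90),"wrist"),(b,(240,190),"top")):
  im=im  
A=cv2.resize(a,(800,520),interpolation=cv2.INTER_CUBIC)
for z,c in((118,(0,0,255)),(30,(0,255,0))):
  th=np.linspace(0,2*np.pi,60)
  for q in th:
    r_,c_=proj("wrist",[K[0]+19*np.cos(q),K[1]+19*np.sin(q),z]); cv2.circle(A,(int((c_-90)*4),int((r_-90)*4)),2,c,-1)
for p in([*C,30],[*S,8]):
  r_,c_=proj("wrist",p); cv2.circle(A,(int((c_-90)*4),int((r_-90)*4)),4,(255,0,0),-1)
cv2.imwrite("pics/ov.png",A)
E
```

```text
w S [ 403.72990425 -276.39024378] 155.52114106991914 K [ 478.76082659 -249.95275526] along 75.97844213012793 lat -1.2406250166102453 ang 0.016327194123265
w-base S [ 403.72990425 -276.39024378] 155.52114106991914 K [ 478.6664522  -256.67615309] along 78.20314068253352 lat 5.1047434735703945 ang -0.06518295394059503
topstud S [ 408.  -273.7] 150.62247508257195 K [ 478.76082659 -249.95275526] along 75.98589318942253 lat -0.6378519880896221 ang 0.00839415028047652
pred top/base px (np.float64(178.95380253661043), np.float64(164.3947444416301)) (np.float64(156.59547635894037), np.float64(191.75416039687323))
```

View pics/ov.png

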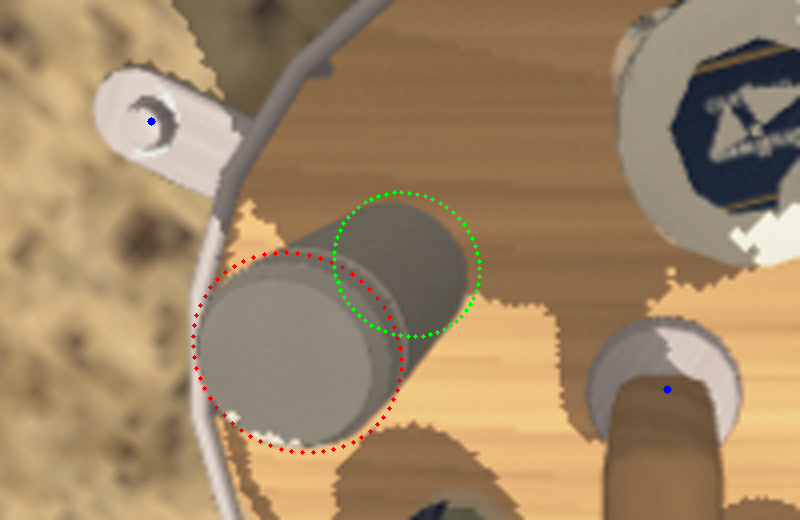

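```bash
python3 -c "
from rig import r
print(r.sign_off())"
```

```text
the job is handed in; nothing more can be done
None
```

I turned the carousel until the steel shaker stood at the front behind the tongue, about 1 mm off its line by the wrist camera, and handed the job in with the bar still gripped at about 21 N; the hand-in returned no verdict.

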